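# Sleeve the relief valve and hold it up for a look at its seat

### The job

Push the tan phenolic sleeve fully home onto the spigot of the brass relief valve standing in the blue block, and let go of it. Then take the valve by the bare spigot end above the sleeve, draw it straight up out of the block and tip it to lean about 45 degrees from upright, any direction, spigot still the upper end, so that the seat on its lower end can be inspected, with the sleeve still home. Finish while holding it still like that, its lower end at least 10 cm above the rubber mat; leave the other spares where they are.

Things in the scene. Friction and masses are not known exactly. Their poses are not given: they have to be found in the camera images.
- sleeve: plain tan phenolic ring, outside diameter 44 mm, bore 28 mm, 34 mm tall, 60 g, the same either way up, standing on end on the mat; origin at the centre of its underside, z along its axis (up)
- valve: round brass valve, 124 mm long, 280 g, upright and loose in the block's socket. From the bottom: guide 36 mm diameter, 50 long, in the socket; collar 52 diameter, 8 thick, on the block's top; spigot 24 diameter, 66 long, its last 5 mm tapering to 18. With the sleeve home, 32 mm of bare spigot stands above it. Origin: centre of the seat (bottom face); z along the axis to the spigot's end
- valve_land (a point): centre of the collar's upper face, 58 mm from the valve's bottom end along its axis: where the sleeve's underside comes to rest
- valve_tip (a point): centre of the valve's upper end face, the end of the spigot, 124 mm from the valve's bottom end
- rack: blue painted stowage block, 100 x 100 x 55 mm, fixed, on the mat, with one round upright socket of diameter 40 mm, 52 mm deep, in the middle of its top; origin at the centre of its underside. The black ribbed rubber mat is firm, its top 4 mm above the work surface
- piston_pin: bystander: chromed steel piston pin, a tube of diameter 42 mm, 75 mm tall, standing on end; origin at the centre of its underside
- half_shell: bystander: tan phenolic bearing half shell lying like a small arch, 76 mm across, 42 mm long, 39 mm high; origin at the centre of its underside
- nozzle: bystander: rust-red cast turbocharger nozzle segment, a vaned arc about 62 x 140 mm, 30 mm high, lying flat; origin near its middle, on its underside
Things that resemble listed ones, but are neither listed nor needed, are in the scene too. What is shaped like the sleeve but pink is not meant.

How it is judged:
By the outcome, as a careful person would: the job done as asked, in the order asked, and still so for the second after the job is handed in, while the arm keeps its last pose, push and grip.
It also fails if it takes over 64 s, if anything falls off the work surface, if the arm or the gripper's body presses on something with over 40 N, if the wrist force passes 120 N, or if a joint passes its speed limit or range.

### The arm

A 6-joint arm with a two-finger parallel gripper is mounted at the origin on the work surface. World frame = base frame: x ahead of the robot, y to its left, z up, the work surface at z = 0. Lengths are in m, angles in rad, forces in N, time in s.
With the tool pointing down it reaches from about 0.35 to 0.85 m from the base axis. Payload 8.1 kg.
Tool frame: the origin (TCP) lies midway between the tips of the shut fingers; the grasp point (between the pads) lies ctrl.grip_depth behind it (ctrl.grip_depth is the distance from the TCP to the grasp point, in m); z points along the fingers, x is the direction in which the jaws open and shut, and the axes are right-handed (so a half turn about z gives the same grasp; the last joint's range is limited). The gripper opens to 93 mm and grips with 3 to 60 N. Pads are 15 mm wide; open, the fingers measure 128 mm over their backs; the gripper's body (75 mm by 188 mm) begins 65 mm behind the grasp point.
Start: joints at [-1.228, 0.13, 1.488, -0, 1.523, -0.085], TCP at [0.249, -0.546, 0.185] pointing down, gripper open.
Joint ranges: [-2.96, 2.96], [-0.89, 2.26], [0.02, 2.5], [-1.34, 4.48], [0, 2.73], [-2.66, 2.66]. Speed limits (rad/s): [2.39, 2.39, 2.79, 3.14, 3.14, 3.14].

### API

Orientations are given as a unit quaternion [w, x, y, z].
In Python, from station import ctrl gives the robot as it stands. The module is installed in compiled form; this text tells all that it offers.
- The arm moves only by the tool arm_command, never from a script. Its argument "steps" is a list that holds one entry, the list of rows, each a list of 7 numbers: the shift along the tool's x, y, z in cm, then the turn, a rotation vector about the tool's x, y, z in degrees, then the opening, from 0 (shut) to 1 (fully open). A call has 1 to 10 rows; each row is the pose to reach, as a shift and turn from the pose measured when the call began, along the tool's axes at that moment; what a row does not reach only later rows make up. A row lasts 1/12 s, in which the tool goes at most 41.7 mm and 7.16 degrees, less where a joint would pass 70% of its speed; a pose out of reach is approached as far as the arm can. A call with a gripper value outside its range is refused whole. The fingers move at their own pace and stop on an object; "newtons" is the grip in N (left out, the last holds). Time passes only in rows, so rows that repeat a pose let the fingers close. It gives the time, the measured TCP pose, the force and the opening at its end, in the units of the state.
- ctrl.get_obs(): the state, without advancing time (a new reading comes with each control period).
- ctrl.grab_frame(name): name is "side" or "top" or "wrist"; returns a dict with "color" (400x640x3 uint8, blue, green, red), "intrinsics" (3x3 intrinsics, pixels), "R" (3x3) and "t" (3): a world point X has camera coordinates R X + t. Camera axes: x right, y down, z forward; pixel columns grow to the right and rows downward; lengths in m; the calibration is good to about 2 mm. A picture is of the moment at which its call begins. There is no depth.
- ctrl.finish_job(): hands the job in, once; it reports no verdict.
Trained networks look in the newest picture that a camera, given by its name, has taken for a name from the list of things; names that differ only in an ending like _2 or _b are one class to them, and where a whole thing is asked for, a point or a joint stands for the part that bears it (a point fixed in the world has none). Each returns a list of dicts, best first, with "conf" (0 to 1); they miss things now and then, are a little off and sometimes report something else, mostly with a low value. They report only what shows in the picture. A call takes as long as a camera call. They do not tell look-alikes from the thing itself.
- ctrl.look_for(camera, label): "location" ([row, column] in pixels, amid what is visible of it).
- ctrl.trace(camera, label): "mask" (400x640 bool, what is visible of it) and "location" ([row, column] in pixels, amid what is visible of it).
- ctrl.mark_of(camera, label): "location" ([row, column] in pixels: a listed point, or the origin of a listed thing).
The state is a dict: "time": time; "q": joint angles; "qvel": joint speeds; "effort": joint torques, N m; "ee_pos": TCP position; "tool_rot": TCP orientation; "ft_force": force on the tool from outside, world axes, zero at the start; "moment": the same for the moment, N m; "grip_width": finger opening in m.
Only numpy, scipy, OpenCV 4.12 (cv2) and the standard library are available. Lean on these libraries where they do the work, as an engineer would, in place of code of your own. Each camera call takes 0.05 s, during which the arm holds its last target. There are 200 camera calls.

## Working session

There is one attempt and no reset: what is moved stays moved. The work goes in short steps, Python scripts to look and compute and a tool call to move; the robot and the scene stay as the last step left them, time stands still between calls to the robot, and variables do not carry over. Pictures are saved under pics/ and viewed, about 8 in all and at most 12, crops included, and the job is handed in when it is done.

Besides the shell and the picture viewer there is one more tool, called after ">>>" as name([rows], argument=value, ...), one row to a line, values as JSON. arm_command: Moves the arm, as the interface text tells. Its arguments: {"type":"object","properties":{"steps":{"type":"array","items":{"type":"array","items":{"type":"array","items":{"type":"number"}}}},"newtons":{"type":"number"}},"required":["steps"]}

```bash
mkdir -p pics; cat > h.py <<'E'
from station import ctrl
import numpy as np, cv2
from scipy.spatial.transform import Rotation as Rn
def ray(f,rc):
    K=np.array(f["intrinsics"]);R=np.array(f["R"]);t=np.array(f["t"])
    d=R.T@np.linalg.solve(K,[rc[1],rc[0],1.]);return -R.T@t,d/np.linalg.norm(d)
def onz(f,rc,z):
    o,d=ray(f,rc);return o+d*(z-o[2])/d[2]
def tri(rays):
    A=0;b=0
    for o,d in rays:
        P=np.eye(3)-np.outer(d,d);A=A+P;b=b+P@o
    return np.linalg.solve(A,b)
def proj(f,X):
    p=np.array(f["intrinsics"])@(np.array(f["R"])@X+np.array(f["t"]));return p[:2]/p[2]
def totool(X):
    s=ctrl.get_obs();q=s["tool_rot"];R=Rn.from_quat([q[1],q[2],q[3],q[0]])
    return R.inv().apply(np.array(X)-s["ee_pos"])*100
E
python3 - <<'E'
from h import *
s=ctrl.get_obs();print({k:np.round(v,3) for k,v in s.items()},ctrl.grip_depth)
F={}
for c in("side","top"):
    F[c]=ctrl.grab_frame(c);cv2.imwrite(f"pics/{c}0.png",F[c]["color"])
    print(c,"cam",np.round(ray(F[c],(200,320))[0],3))
    for l in("sleeve","valve","valve_land","valve_tip","rack","piston_pin","half_shell","nozzle"):
        z={"valve_tip":.131,"valve_land":.065,"valve":.007}.get(l,.004)
        for m in ctrl.mark_of(c,l)[:4]: print(c,l,round(m["conf"],2),np.round(m["location"]),np.round(onz(F[c],m["location"],z),3))
E
```

```text
{'time': np.float64(0.0), 'q': array([-1.228,  0.131,  1.489,  0.   ,  1.523, -0.085]), 'qvel': array([ 0.   ,  0.   , -0.   , -0.001,  0.001,  0.001]), 'effort': array([-2.0000e-03, -5.5986e+01, -4.9175e+01,  7.7000e-02,  3.6000e-02,
       -0.0000e+00]), 'ee_pos': array([ 0.249, -0.545,  0.184]), 'tool_rot': array([-0.001,  0.841, -0.541, -0.001]), 'ft_force': array([-0.239,  0.037, -0.402]), 'moment': array([ 0.005, -0.037,  0.024]), 'grip_width': np.float64(0.093)} 0.0188
side cam [0.342 0.674 0.529]
side sleeve 0.86 [377. 461.] [0.165 0.314 0.004]
side sleeve 0.55 [341. 296.] [0.431 0.259 0.004]
side valve 0.63 [224. 266.] [ 0.555 -0.093  0.007]
side valve_land 0.86 [207. 262.] [ 0.559 -0.083  0.065]
side valve_tip 0.62 [185. 262.] [ 0.548 -0.077  0.131]
side rack 0.78 [233. 269.] [ 0.542 -0.06   0.004]
side piston_pin 0.57 [184. 258.] [ 0.632 -0.327  0.004]
side half_shell 0.8 [194. 307.] [ 0.468 -0.266  0.004]
side nozzle 0.93 [347. 188.] [0.615 0.281 0.004]
top cam [ 0.25  -0.006  1.059]
top sleeve 0.51 [191. 232.] [0.433 0.263 0.004]
top valve 0.53 [149. 359.] [ 0.546 -0.075  0.007]
top valve_land 0.88 [139. 359.] [ 0.557 -0.072  0.065]
top rack 0.8 [147. 355.] [ 0.553 -0.064  0.004]
top piston_pin 0.78 [120. 445.] [ 0.629 -0.306  0.004]
top piston_pin 0.58 [177. 432.] [ 0.472 -0.268  0.004]
top half_shell 0.76 [175. 433.] [ 0.478 -0.27   0.004]
top nozzle 0.62 [123. 227.] [0.62  0.283 0.004]
```

View pics/side0.png

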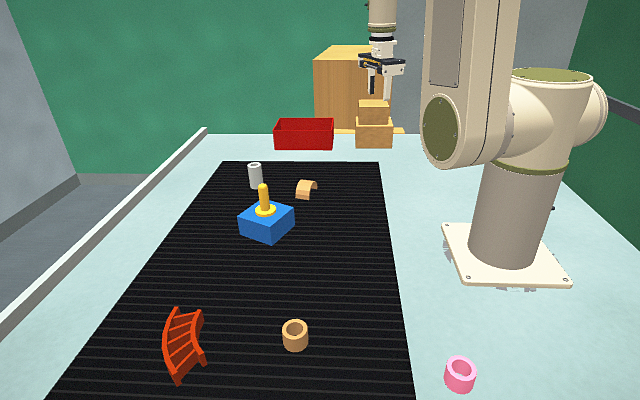

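View pics/top0.png

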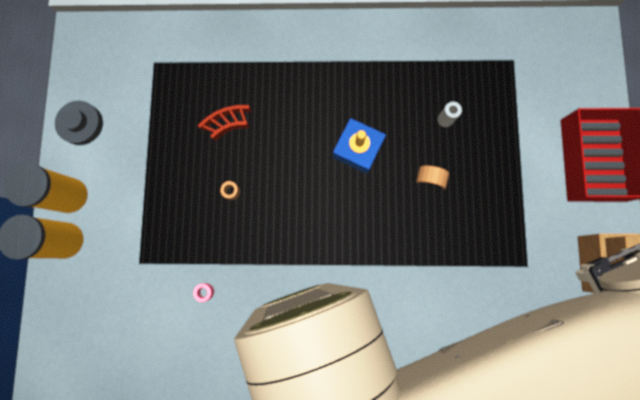

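The side picture shows the tan sleeve at (row 335, col 295), pink look-alike at (375, 461), and the valve in the block at (205, 263). The top picture agrees: sleeve (190, 229), valve (140, 360). I'll move to above the sleeve in two legs.

>>> arm_command([
  [[-23, -32.5, -7.5, 0, 0, -41, 1], [-23, -32.5, -7.5, 0, 0, -41, 1], [-23, -32.5, -7.5, 0, 0, -41, 1], [-23, -32.5, -7.5, 0, 0, -41, 1], [-23, -32.5, -7.5, 0, 0, -41, 1], [-23, -32.5, -7.5, 0, 0, -41, 1], [-23, -32.5, -7.5, 0, 0, -41, 1], [-23, -32.5, -7.5, 0, 0, -41, 1], [-23, -32.5, -7.5, 0, 0, -41, 1], [-23, -32.5, -7.5, 0, 0, -41, 1]],
])

```text
time: 1.73
ee_pos: [0.4506, -0.199, 0.2616]
tool_rot: [-0.0, 0.977, -0.211, 0.001]
ft_force: [0.4, -0.3, 0.6]
grip_width: 0.0927
```

```bash
python3 -c "
from h import *
s=ctrl.get_obs();print(s['time'],s['ee_pos'],s['tool_rot'],s['q']);print(totool([.432,.261,.20]))"
```

```text
1.7333 [ 0.45056546 -0.19904354  0.26161117] [-1.28675435e-04  9.77383030e-01 -2.11475010e-01  8.46008987e-04] [-5.20751009e-01 -1.83935459e-01  1.65951264e+00  7.61007405e-04
  1.66448081e+00 -9.45113661e-02]
[-20.71782289 -41.11834744   6.15304681]
```

>>> arm_command([
  [[-20.7, -41.1, 6, 0, 0, -55, 1], [-20.7, -41.1, 6, 0, 0, -55, 1], [-20.7, -41.1, 6, 0, 0, -55, 1], [-20.7, -41.1, 6, 0, 0, -55, 1], [-20.7, -41.1, 6, 0, 0, -55, 1], [-20.7, -41.1, 6, 0, 0, -55, 1], [-20.7, -41.1, 6, 0, 0, -55, 1], [-20.7, -41.1, 6, 0, 0, -55, 1], [-20.7, -41.1, 6, 0, 0, -55, 1], [-20.7, -41.1, 6, 0, 0, -55, 1]],
])

```text
time: 2.57
ee_pos: [0.4335, 0.2134, 0.208]
tool_rot: [0.0, 0.965, 0.264, 0.001]
ft_force: [0.4, -0.4, 0.5]
grip_width: 0.0929
```

>>> arm_command([
  [[0, 0, 0, 0, 0, 0, 1]],
])

```text
time: 2.65
ee_pos: [0.4315, 0.2194, 0.2067]
tool_rot: [-0.001, 0.964, 0.267, 0.001]
ft_force: [0.8, 0.4, -1.1]
grip_width: 0.0931
```

```bash
python3 -c "
from h import *
f=ctrl.grab_frame('wrist');cv2.imwrite('pics/w1.png',f['color'])
s=ctrl.get_obs();print(s['time'],s['ee_pos'],s['tool_rot']);R=np.array(f['R']);print(R,ray(f,(200,320)))
for l in ('sleeve','half_shell'):
  for m in ctrl.mark_of('wrist',l):
    X=onz(f,m['location'],.004);print(l,m['conf'],m['location'],X,totool(X))
for m in ctrl.trace('wrist','sleeve'): 
  r,c=np.nonzero(m['mask']); print(m['conf'],r.min(),r.max(),c.min(),c.max())
"
```

```text
2.7 [0.43200768 0.21685974 0.2071785 ] [-1.33057731e-04  9.63751097e-01  2.66802003e-01  7.05224870e-04]
[[ 0.85771541  0.51411882  0.00247418]
 [ 0.49834708 -0.83256689  0.2418317 ]
 [ 0.12639015 -0.20618977 -0.97031506]] (array([0.39643603, 0.27640848, 0.40715007]), array([ 0.12434264, -0.20556829, -0.97071138]))
sleeve 0.94 [143.3, 342.3] [0.43509449 0.26450463 0.004     ] [ 2.72381273 -4.16188353 20.35730738]
0.72 124 164 321 360
```

>>> arm_command([
  [[2.5, -3.9, 9.5, 0, 0, 0, 1], [2.5, -3.9, 9.5, 0, 0, 0, 1], [2.5, -3.9, 9.5, 0, 0, 0, 1], [2.5, -3.9, 9.5, 0, 0, 0, 1], [2.5, -3.9, 9.5, 0, 0, 0, 1]],
])

```text
time: 3.27
ee_pos: [0.4352, 0.2573, 0.1127]
tool_rot: [0.001, 0.965, 0.264, 0.0]
ft_force: [0.3, 0.4, 0.1]
grip_width: 0.0931
```

```bash
python3 -c "
from h import *
f=ctrl.grab_frame('wrist');cv2.imwrite('pics/w2.png',f['color'])
s=ctrl.get_obs();print(s['time'],s['ee_pos'])
for m in ctrl.mark_of('wrist','sleeve'):
    X=onz(f,m['location'],.004);print(m['conf'],m['location'],X,totool(X))
for m in ctrl.trace('wrist','sleeve'): 
  r,c=np.nonzero(m['mask']); print(m['conf'],r.min(),r.max(),c.min(),c.max())
"
```

```text
3.3167 [0.43641227 0.25777926 0.11439188]
0.78 [185.1, 322.3] [0.43412793 0.26201682 0.004     ] [-0.12468761 -0.5110164  11.13972989]
```

View pics/w2.png

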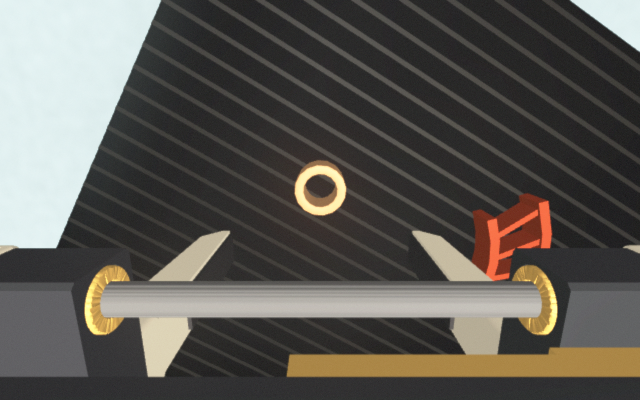

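The wrist picture shows the ring centred between the fingers in x at (190, 320), with the nozzle well clear at right. Descend and grip.

>>> arm_command([
  [[-0.1, -0.45, 4, 0, 0, 0, 1], [-0.1, -0.45, 7, 0, 0, 0, 1], [-0.1, -0.45, 9, 0, 0, 0, 1], [-0.1, -0.45, 10, 0, 0, 0, 1], [-0.1, -0.45, 10, 0, 0, 0, 1], [-0.1, -0.45, 10, 0, 0, 0, 0.3], [-0.1, -0.45, 10, 0, 0, 0, 0.3], [-0.1, -0.45, 10, 0, 0, 0, 0.3]],
], newtons=20)

```text
time: 4.08
ee_pos: [0.4368, 0.2627, 0.0181]
tool_rot: [0.0, 0.965, 0.263, 0.005]
ft_force: [0.4, -0.4, 0.0]
grip_width: 0.078
```

>>> arm_command([
  [[0, 0, 0, 0, 0, 0, 0.3], [0, 0, 0, 0, 0, 0, 0.3], [0, 0, 0, 0, 0, 0, 0.3], [0, 0, 0, 0, 0, 0, 0.3]],
])

```text
time: 4.42
ee_pos: [0.437, 0.2628, 0.0185]
tool_rot: [0.0, 0.965, 0.263, 0.005]
ft_force: [0.4, -1.3, -0.8]
grip_width: 0.0509
```

>>> arm_command([
  [[0, 0, 0, 0, 0, 0, 0.6], [0, 0, 0.6, 0, 0, 0, 0.6], [0, 0, 0.7, 0, 0, 0, 0.6], [0, 0, 0.7, 0, 0, 0, 0.4], [0, 0, 0.7, 0, 0, 0, 0.3], [0, 0, 0.7, 0, 0, 0, 0.3], [0, 0, 0.7, 0, 0, 0, 0.3], [0, 0, 0.7, 0, 0, 0, 0.3], [0, 0, 0.7, 0, 0, 0, 0.3], [0, 0, 0.7, 0, 0, 0, 0.3]],
])

```text
time: 5.25
ee_pos: [0.4372, 0.2629, 0.0116]
tool_rot: [-0.0, 0.965, 0.263, 0.006]
ft_force: [0.2, -0.3, -0.6]
grip_width: 0.0284
```

>>> arm_command([
  [[0, 0, -6, 0, 0, 0, 0.3], [0, 0, -12, 0, 0, 0, 0.3], [0, 0, -17, 0, 0, 0, 0.3], [0, 0, -17, 0, 0, 0, 0.3], [0, 0, -17, 0, 0, 0, 0.3], [0, 0, -17, 0, 0, 0, 0.3]],
])

```text
time: 5.75
ee_pos: [0.4378, 0.2635, 0.1859]
tool_rot: [-0.001, 0.965, 0.263, 0.009]
ft_force: [-0.3, -0.4, -0.6]
grip_width: 0.0281
```

```bash
python3 -c "
from h import *
F={c:ctrl.grab_frame(c) for c in('side','wrist')}
f=F['wrist'];cv2.imwrite('pics/w3.png',f['color'])
s=ctrl.get_obs();print(s['time'],s['ee_pos'],s['tool_rot'],s['grip_width'])
for c in F:
  for m in ctrl.mark_of(c,'sleeve'):
    X=onz(F[c],m['location'],s['ee_pos'][2]-.008);print(c,m['conf'],m['location'],X,totool(X))
print(totool([.556,-.075,.2]))
"
```

```text
5.85 [0.43513698 0.26225241 0.18093773] [2.58369631e-05 9.64686731e-01 2.63345638e-01 5.34658796e-03] 0.02779167168326519
side 0.71 [381.2, 459.2] [0.22474633 0.43468713 0.17293773] [ -9.28958679 -25.53577026   0.54475713]
side 0.6 [340.2, 295.9] [0.40223467 0.39189309 0.17293773] [  3.82211272 -12.83152386   0.68566779]
wrist 0.78 [172.2, 314.5] [0.4160707  0.28934308 0.17293773] [-0.16500733 -3.2924086   0.6291518 ]
[-6.60848609 35.20469232 -2.02403125]
```

Missed it (width 28 mm, sleeve should stop at 44). Checking where the sleeve is relative to the tool.

```bash
python3 -c "
from h import *
F={c:ctrl.grab_frame(c) for c in('side','top','wrist')}
s=ctrl.get_obs();print(s['ee_pos'],s['tool_rot'])
rs=[]
for c in F:
  for m in ctrl.mark_of(c,'sleeve'):
    print(c,m['conf'],m['location'],onz(F[c],m['location'],.004), onz(F[c],m['location'],.038))
  print(c,'tcp',proj(F[c],s['ee_pos']))
w=F['wrist']['color'];cv2.imwrite('pics/w4.png',w)
cv2.imwrite('pics/s4.png',cv2.resize(F['side']['color'][200:400,180:480],None,fx=2.5,fy=2.5))
"
```

```text
[0.43437005 0.26191352 0.17970879] [2.66743754e-04 9.64690327e-01 2.63356753e-01 3.96507718e-03]
side 0.75 [378.4, 456.5] [0.17192828 0.31645622 0.004     ] [0.18296212 0.33963718 0.038     ]
side 0.56 [339.1, 294.4] [0.43367166 0.25568003 0.004     ] [0.42774421 0.28279936 0.038     ]
side tcp [285.7421734  263.20749643]
top 0.64 [191.0, 233.4] [0.43225744 0.25817593 0.004     ] [0.42637252 0.24965189 0.038     ]
top 0.62 [148.2, 356.8] [ 0.5496053  -0.06975619  0.004     ] [ 0.53994002 -0.06771591  0.038     ]
top tcp [212.70827068 176.56664999]
wrist 0.56 [240.0, 462.5] [0.62081481 0.28298861 0.004     ] [0.60065998 0.28627815 0.038     ]
wrist tcp [321.23041007 226.91975164]
```

View pics/w4.png

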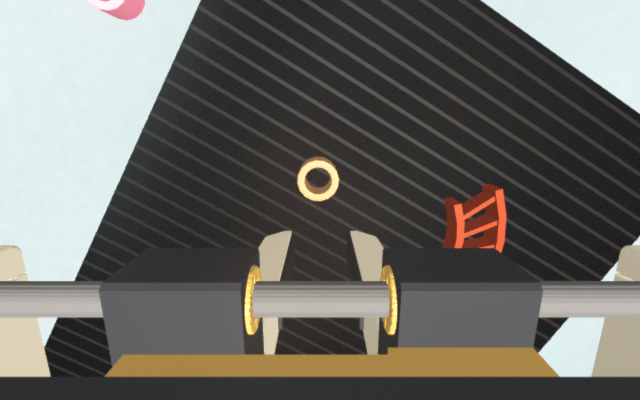

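View pics/s4.png

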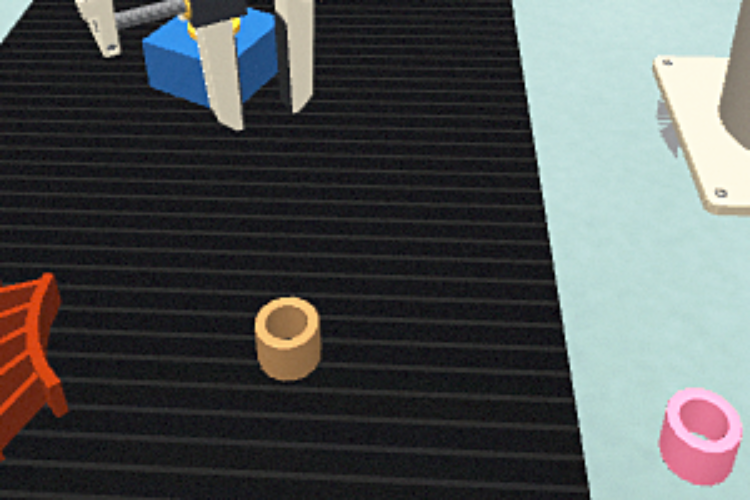

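```bash
python3 -c "
from h import *
F={c:ctrl.grab_frame(c) for c in('side','top','wrist')}
s=ctrl.get_obs();p=s['ee_pos'];print(s['time'],p,s['q'])
q=s['tool_rot'];R=Rn.from_quat([q[1],q[2],q[3],q[0]]).as_matrix()
out=[]
for c in F:
  im=F[c]['color'];u,v=[int(round(a)) for a in proj(F[c],p)]
  im=im.copy()
  for k,(d,col) in enumerate([((0,0,0),(255,255,0)),((.014,0,0),(0,255,0)),((-.014,0,0),(0,255,0)),((0,0,.14),(255,0,255))]):
    a=proj(F[c],p+R@np.array(d));im[int(round(a[1])),int(round(a[0]))]=col
  x0=min(max(u-50,0),540);y0=min(max(v-50,0),300)
  out.append(cv2.resize(im[y0:y0+100,x0:x0+100],(390,390),interpolation=0) if 0 else cv2.resize(im[y0:y0+100,x0:x0+100],(266,266),interpolation=cv2.INTER_NEAREST));print(c,x0,y0)
cv2.imwrite('pics/c5.png',np.hstack(out))
"
```

```text
6.4 [0.4352748  0.26234776 0.18140305] [ 0.44305371 -0.12985984  1.75588835 -0.00191625  1.5049535  -0.08988293]
side 235 212
top 162 126
wrist 271 177
```

View pics/c5.png

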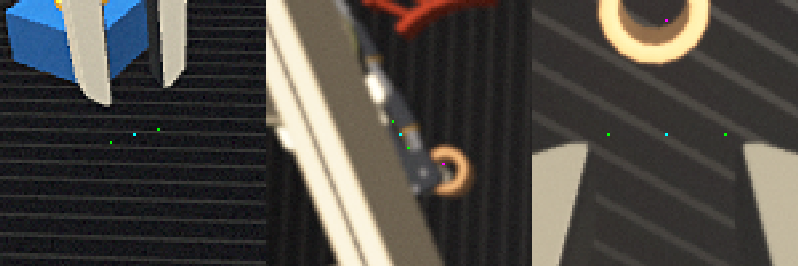

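```bash
python3 -c "
from h import *
F={c:ctrl.grab_frame(c) for c in('side','wrist')}
s=ctrl.get_obs();p=s['ee_pos']
q=s['tool_rot'];R=Rn.from_quat([q[1],q[2],q[3],q[0]]).as_matrix()
for d in (0,.01,.02,.03,.04):
  for c in F: print(d,c,[np.round(proj(F[c],p+R@np.array([x,y,-d])),1).tolist() for x in(.014,-.014) for y in (-.0075,.0075)])
"
```

```text
0 side [[277.8, 268.3], [274.3, 262.3], [295.6, 262.5], [291.7, 256.8]]
0 wrist [[343.4, 215.4], [343.0, 238.0], [298.6, 215.4], [299.0, 238.0]]
0.01 side [[277.3, 262.9], [273.7, 257.0], [295.3, 257.2], [291.4, 251.5]]
0.01 wrist [[344.5, 220.2], [344.1, 243.8], [297.5, 220.2], [297.9, 243.8]]
0.02 side [[276.7, 257.4], [273.1, 251.6], [294.9, 251.7], [291.0, 246.2]]
0.02 wrist [[345.7, 225.5], [345.3, 250.2], [296.4, 225.5], [296.8, 250.2]]
0.03 side [[276.2, 251.9], [272.6, 246.1], [294.5, 246.2], [290.6, 240.7]]
0.03 wrist [[347.1, 231.4], [346.6, 257.3], [295.1, 231.4], [295.6, 257.3]]
0.04 side [[275.6, 246.2], [272.0, 240.5], [294.2, 240.6], [290.2, 235.2]]
0.04 wrist [[348.6, 237.9], [348.0, 265.1], [293.6, 237.9], [294.2, 265.1]]
```

Side and wrist views both put the real fingertips about 30 mm short of the reported TCP. That fits the empty grasp just above the sleeve top. I'll go about 3 cm deeper, in stages, watching the force.

>>> arm_command([
  [[0, 0, 3, 0, 0, 0, 1], [0, 0, 6, 0, 0, 0, 1], [0, 0, 9, 0, 0, 0, 1], [0, 0, 12, 0, 0, 0, 1], [0, 0, 15, 0, 0, 0, 1], [0, 0, 16.5, 0, 0, 0, 1], [0, 0, 17.2, 0, 0, 0, 1], [0, 0, 17.5, 0, 0, 0, 1], [0, 0, 17.5, 0, 0, 0, 1], [0, 0, 17.5, 0, 0, 0, 1]],
], newtons=20)

```text
time: 7.33
ee_pos: [0.4384, 0.2634, 0.008]
tool_rot: [-0.0, 0.965, 0.263, 0.007]
ft_force: [0.5, -0.2, 0.5]
grip_width: 0.0896
```

>>> arm_command([
  [[0, 0, 0.5, 0, 0, 0, 1], [0, 0, 1, 0, 0, 0, 1], [0, 0, 1.5, 0, 0, 0, 1], [0, 0, 1.9, 0, 0, 0, 1], [0, 0, 2, 0, 0, 0, 1], [0, 0, 2, 0, 0, 0, 0.3], [0, 0, 2, 0, 0, 0, 0.3], [0, 0, 2, 0, 0, 0, 0.3], [0, 0, 2, 0, 0, 0, 0.3], [0, 0, 2, 0, 0, 0, 0.3]],
])

```text
time: 8.17
ee_pos: [0.4388, 0.2636, -0.0117]
tool_rot: [-0.0, 0.965, 0.263, 0.007]
ft_force: [0.3, 0.1, -0.1]
grip_width: 0.0643
```

>>> arm_command([
  [[0, 0, 0, 0, 0, 0, 0.3], [0, 0, 0, 0, 0, 0, 0.3], [0, 0, 0, 0, 0, 0, 0.3], [0, 0, 0, 0, 0, 0, 0.3], [0, 0, 0, 0, 0, 0, 0.3]],
])

```text
time: 8.58
ee_pos: [0.4388, 0.2637, -0.0116]
tool_rot: [-0.0, 0.965, 0.263, 0.007]
ft_force: [-1.3, 0.1, 1.5]
grip_width: 0.043
```

Gripped (43 mm). Lift, then carry over to near the valve.

>>> arm_command([
  [[0, 0, -2, 0, 0, 0, 0.3], [0, 0, -6, 0, 0, 0, 0.3], [0, 0, -10, 0, 0, 0, 0.3], [0, 0, -14, 0, 0, 0, 0.3], [0, 0, -18, 0, 0, 0, 0.3], [0, 0, -18.5, 0, 0, 0, 0.3], [0, 0, -18.5, 0, 0, 0, 0.3]],
])

```text
time: 9.17
ee_pos: [0.4388, 0.264, 0.1775]
tool_rot: [-0.001, 0.965, 0.263, 0.011]
ft_force: [0.3, 0.9, -2.0]
grip_width: 0.0434
```

>>> arm_command([
  [[-7.1, 35.2, 0, 0, 0, 38, 0.3], [-7.1, 35.2, 0, 0, 0, 38, 0.3], [-7.1, 35.2, 0, 0, 0, 38, 0.3], [-7.1, 35.2, 0, 0, 0, 38, 0.3], [-7.1, 35.2, 0, 0, 0, 38, 0.3], [-7.1, 35.2, 0, 0, 0, 38, 0.3], [-7.1, 35.2, 0, 0, 0, 38, 0.3], [-7.1, 35.2, 0, 0, 0, 38, 0.3], [-7.1, 35.2, 0, 0, 0, 38, 0.3], [-7.1, 35.2, 0, 0, 0, 38, 0.3]],
])

```text
time: 10.0
ee_pos: [0.5562, -0.0801, 0.1744]
tool_rot: [-0.004, 0.998, -0.067, 0.008]
ft_force: [1.5, -0.4, 0.1]
grip_width: 0.0434
```

>>> arm_command([
  [[0, 0, 0, 0, 0, 0, 0.3], [0, 0, 0, 0, 0, 0, 0.3], [0, 0, 0, 0, 0, 0, 0.3]],
])

```text
time: 10.25
ee_pos: [0.5551, -0.0792, 0.1727]
tool_rot: [-0.004, 0.998, -0.067, 0.007]
ft_force: [0.4, 1.0, -0.5]
grip_width: 0.0433
```

```bash
cat > look.py <<'E'
from h import *
F={c:ctrl.grab_frame(c) for c in('side','wrist','top')}
s=ctrl.get_obs();print(s['time'],s['ee_pos'],s['tool_rot'],s['grip_width'])
for l in('sleeve','valve_land','valve_tip','rack'):
  rs=[]
  for c in F:
    for m in ctrl.mark_of(c,l)[:2]:
      z={'sleeve':s['ee_pos'][2]+.0156,'valve_land':.067,'valve_tip':.133,'rack':.004}[l]
      X=onz(F[c],m['location'],z);print(l,c,round(m['conf'],2),np.round(m['location']),X.round(4),totool(X).round(2))
import sys
v=[cv2.resize(F['side']['color'][130:270,160:370],None,fx=1.9,fy=1.9),cv2.resize(F['wrist']['color'],(400,250))]
cv2.imwrite('pics/%s.png'%sys.argv[1],np.hstack([v[0][:250],v[1]]))
E
python3 look.py d1
```

```text
10.4 [ 0.55590161 -0.0789263   0.17413448] [-0.00383068  0.99774084 -0.0666073   0.00787466] 0.04332684240048623
sleeve side 0.82 [380. 457.] [0.2319 0.4443 0.1897] [-39.06 -47.57  -1.74]
sleeve side 0.59 [162. 256.] [ 0.557  -0.0816  0.1897] [ 0.15  0.22 -1.53]
sleeve wrist 0.58 [231. 321.] [ 0.5553 -0.0766  0.1897] [-0.1  -0.26 -1.52]
sleeve top 0.73 [288. 206.] [0.1907 0.2615 0.1897] [-40.74 -28.92  -1.92]
valve_land side 0.92 [206. 263.] [ 0.5562 -0.0894  0.067 ] [-0.05  1.07 10.76]
valve_land wrist 0.69 [184. 305.] [ 0.5432 -0.07    0.067 ] [-1.59 -0.7  10.75]
valve_tip side 0.83 [185. 264.] [ 0.5424 -0.0724  0.133 ] [-1.54 -0.53  4.14]
valve_tip side 0.7 [162. 255.] [ 0.5975 -0.21    0.133 ] [ 5.77 12.37  4.15]
valve_tip wrist 0.57 [202. 311.] [ 0.5494 -0.0721  0.133 ] [-0.85 -0.66  4.14]
rack side 0.65 [230. 268.] [ 0.5478 -0.0722  0.004 ] [-1.2  -0.53 17.03]
rack top 0.39 [146. 359.] [ 0.556  -0.0759  0.004 ] [-0.34 -0.27 17.04]
```

View pics/d1.png

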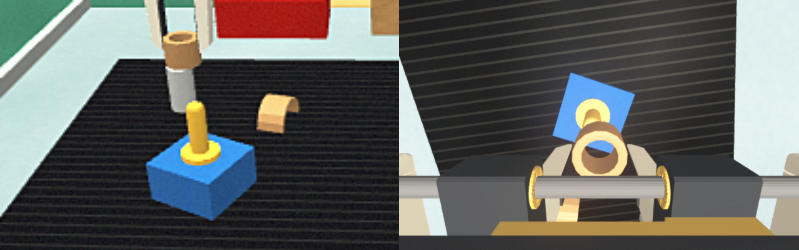

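The pictures show the sleeve held upright, with the spigot tip offset (side: valve axis col 263, sleeve col 256). I'll correct roughly, come closer, and compare within each camera.

>>> arm_command([
  [[-0.8, -0.6, 1, 0, 0, 0, 0.3], [-0.8, -0.6, 2, 0, 0, 0, 0.3], [-0.8, -0.6, 2.6, 0, 0, 0, 0.3], [-0.8, -0.6, 2.6, 0, 0, 0, 0.3], [-0.8, -0.6, 2.6, 0, 0, 0, 0.3]],
])

```text
time: 11.42
ee_pos: [0.5491, -0.073, 0.1476]
tool_rot: [-0.004, 0.998, -0.067, 0.007]
ft_force: [0.4, -0.4, -0.4]
grip_width: 0.0429
```

```bash
cat > fit.py <<'E'
from h import *
from scipy.optimize import least_squares
import sys
F={c:ctrl.grab_frame(c) for c in('side','wrist','top')}
s=ctrl.get_obs();p=s['ee_pos'];print(s['time'],p,s['tool_rot'])
obs={'v':[], 's':[]}
for l,k,z in(('valve_land','v',.067),('valve_tip','v',.133),('rack','v',.004),('valve','v',.007),('sleeve','s',p[2]+.0156)):
  g=np.array([*(p[:2]),z])
  for c in F:
    for m in ctrl.mark_of(c,l)[:3]:
      d=np.array(m['location'])[::-1]-proj(F[c],g)
      if np.linalg.norm(d)<40: obs[k].append((c,l,z,np.array(m['location'])[::-1])); print(l,c,round(m['conf'],2),m['location'],d.round(1))
sol={}
for k in obs:
  for cs in(('side',),('wrist',),('side','wrist','top')):
    o=[a for a in obs[k] if a[0] in cs]
    if not o: continue
    r=least_squares(lambda x:np.concatenate([proj(F[c],np.array([x[0],x[1],z]))-u for c,l,z,u in o]),p[:2],loss='soft_l1',f_scale=2.)
    print(k,cs,r.x.round(4),'tool',totool([*r.x,p[2]])[:2].round(2))
for c in('side','wrist'):
  for l in('valve','sleeve'):
    for m in ctrl.trace(c,l)[:2]:
      M=m['mask'].astype(np.uint8);r,cc=np.nonzero(M);print(c,l,round(m['conf'],2),r.min(),r.max(),cc.min(),cc.max())
      if l=='sleeve' or c=='side':
        for row in range(r.min(),r.max()+1,4):
          x=np.nonzero(M[row])[0]
          if len(x): print('  ',row,x.min(),x.max(),end=';')
        print()
a=cv2.resize(F['side']['color'][130:250,190:330],(466,400));b=cv2.resize(F['wrist']['color'][130:290,250:383],(333,400))
cv2.imwrite('pics/%s.png'%sys.argv[1],np.hstack([a,b]))
E
python3 fit.py e1
```

```text
11.5667 [ 0.54990902 -0.07317043  0.14886682] [-0.00360589  0.99768171 -0.06743253  0.00842914]
valve_land side 0.75 [206.2, 262.5] [-1.6 -2.7]
valve_land wrist 0.72 [197.4, 318.0] [-1.9  0. ]
valve_tip side 0.66 [183.9, 262.4] [ 1.2 -1.3]
valve_tip wrist 0.92 [219.5, 315.2] [-6.1  0.1]
rack side 0.69 [231.9, 269.2] [2.5 1.9]
rack side 0.54 [204.5, 262.9] [ -3.8 -25.5]
rack top 0.47 [149.8, 359.7] [1.6 1.7]
valve side 0.78 [227.2, 267.2] [ 0.6 -1.8]
valve side 0.56 [228.0, 267.5] [ 0.9 -1. ]
sleeve side 0.69 [173.0, 261.2] [ 1.5 -0.3]
sleeve wrist 0.87 [229.1, 320.5] [-1.7 -5.9]
v ('side',) [ 0.5509 -0.0814] tool [0.26 0.82]
v ('wrist',) [ 0.5467 -0.0728] tool [-0.27  0.02]
v ('side', 'wrist', 'top') [ 0.5473 -0.0733] tool [-0.21  0.06]
s ('side',) [ 0.5466 -0.0746] tool [-0.26  0.2 ]
s ('wrist',) [ 0.5494 -0.0694] tool [-0.05 -0.34]
s ('side', 'wrist', 'top') [ 0.5492 -0.0695] tool [-0.07 -0.33]
side valve 0.61 184 216 255 275
   184 259 265;   188 258 267;   192 258 267;   196 259 268;   200 259 268;   204 259 271;   208 255 275;   212 255 274;   216 259 269;
side valve 0.31 179 199 295 316
   179 301 308;   183 298 316;   187 297 316;   191 296 310;   195 295 309;   199 305 306;
side sleeve 0.61 157 177 249 268
   157 257 263;   161 249 266;   165 249 266;   169 250 268;   173 251 268;   177 255 261;
side sleeve 0.61 355 393 442 477
   355 454 462;   359 448 469;   363 446 473;   367 444 475;   371 443 477;   375 442 476;   379 443 475;   383 445 474;   387 447 473;   391 452 470;
```

View pics/e1.png

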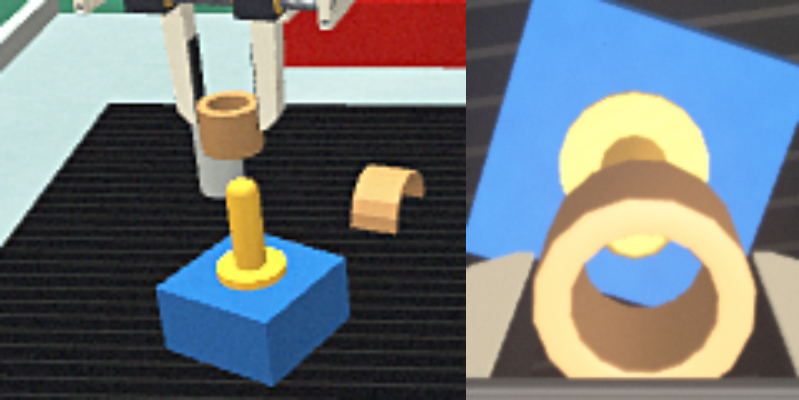

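Picture: in the wrist view the sleeve centre is at col ~321 and the collar at ~317. In the side view the sleeve is ~1.8 px left of the valve axis. Both agree on about −2.5 mm in x and +3 mm in y.

>>> arm_command([
  [[-0.25, 0.3, 0, 0, 0, 0, 0.3], [-0.25, 0.3, 0, 0, 0, 0, 0.3], [-0.25, 0.3, 0, 0, 0, 0, 0.3]],
])

```text
time: 12.77
ee_pos: [0.5464, -0.0757, 0.1482]
tool_rot: [-0.004, 0.998, -0.068, 0.008]
ft_force: [0.8, 0.7, -0.4]
grip_width: 0.0431
```

```bash
python3 - <<'E'
from h import *
f=ctrl.grab_frame('wrist');S=ctrl.grab_frame('side');p=ctrl.get_obs()['ee_pos'];print(p)
hsv=cv2.cvtColor(f['color'],cv2.COLOR_BGR2HSV)
roi=f['color'][130:290,250:383];print('sample hsv ring/dark/collar',hsv[245,288],hsv[225,321],hsv[180,317])
for m in ctrl.mark_of('wrist','valve_land')[:1]+ctrl.mark_of('wrist','valve_tip')[:1]+ctrl.mark_of('wrist','sleeve')[:1]: print(np.round(m['location'],1),round(m['conf'],2))
for xy in([.547,-.073],[.547,-.076],[.55,-.073]):
  print(xy,[proj(f,np.array([*xy,z])).round(1).tolist() for z in(.067,.133,p[2]+.0156,p[2]+.0496)],[proj(S,np.array([*xy,z])).round(1).tolist() for z in(.067,.133,p[2]+.0156,p[2]+.0496)])
for c in('side',):
  for l in('valve','sleeve'):
    m=ctrl.trace(c,l)[0];M=m['mask'];print(l,[(r,np.nonzero(M[r])[0].mean().round(1)) for r in range(155,212,4) if M[r].any()])
# ring top-face: bright tan
g=((hsv[...,2]>225)&(hsv[...,0]>8)&(hsv[...,0]<24)&(hsv[...,1]>60)).astype(np.uint8);g[:200]=0
n,lab,st,ce=cv2.connectedComponentsWithStats(g);i=1+np.argmax(st[1:,4]);print(st[i])
c,_=cv2.findContours((lab==i).astype(np.uint8),0,1);print('ellipse',cv2.fitEllipse(max(c,key=len)))
E
```

```text
[ 0.54653948 -0.07561469  0.14828187]
sample hsv ring/dark/collar [ 23  86 254] [ 29  94 255] [ 28 106 255]
[194.7 316.8] 0.74
[215.9 323.8] 0.6
[229.6 321.7] 0.68
[0.547, -0.073] [[319.6, 194.2], [321.0, 215.4], [321.9, 230.1], [323.4, 252.7]] [[265.3, 209.0], [262.3, 185.3], [260.9, 173.5], [259.2, 160.1]]
[0.547, -0.076] [[320.1, 197.6], [321.6, 219.6], [322.6, 235.0], [324.2, 258.4]] [[265.5, 208.3], [262.6, 184.7], [261.2, 173.0], [259.5, 159.6]]
[0.55, -0.073] [[323.1, 193.7], [325.4, 214.8], [327.0, 229.5], [329.5, 251.8]] [[264.1, 209.0], [261.1, 185.2], [259.6, 173.5], [258.0, 160.1]]
valve [(187, np.float64(262.5)), (191, np.float64(263.0)), (195, np.float64(264.0)), (199, np.float64(264.0)), (203, np.float64(265.0)), (207, np.float64(266.0)), (211, np.float64(265.0))]
sleeve []
[ 277  210   89   71 1810]
ellipse ((320.9389953613281, 248.8043212890625), (68.15602111816406, 87.70182037353516), 97.53694152832031)
```

The valve fits at (0.547, −0.073) in both cameras, and the sleeve underside mark is within 0.5 px of that axis. Descending in stages.

>>> arm_command([
  [[0.05, 0, 1, 0, 0, 0, 0.3], [0.05, 0, 2, 0, 0, 0, 0.3], [0.05, 0, 2.7, 0, 0, 0, 0.3], [0.05, 0, 3.4, 0, 0, 0, 0.3], [0.05, 0, 4, 0, 0, 0, 0.3], [0.05, 0, 4, 0, 0, 0, 0.3]],
])

```text
time: 13.62
ee_pos: [0.5465, -0.0751, 0.106]
tool_rot: [-0.004, 0.998, -0.067, 0.007]
ft_force: [0.5, 0.0, -0.0]
grip_width: 0.0433
```

```bash
python3 - <<'E'
from h import *
S=ctrl.grab_frame('side');W=ctrl.grab_frame('wrist');s=ctrl.get_obs();print(s['ee_pos'],s['ft_force'],s['moment'])
a=cv2.resize(S['color'][130:250,190:330],(466,400));b=cv2.resize(W['color'][130:290,250:383],(333,400))
cv2.imwrite('pics/g1.png',np.hstack([a,b]))
E
```

```text
[ 0.54743543 -0.0752732   0.1078094 ] [-0.92215927 -0.18412254 -0.76943645] [-0.05751729 -0.0453699  -0.01671591]
```

View pics/g1.png

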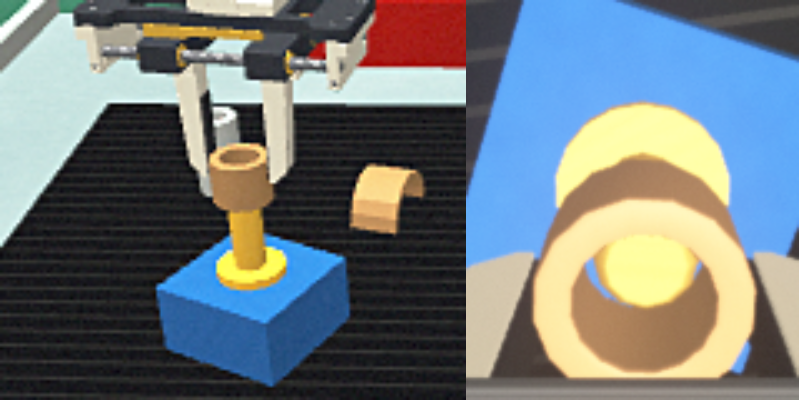

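The spigot tip is inside the bore (wrist view) and there is no contact force. Continuing.

>>> arm_command([
  [[0, 0, 0.8, 0, 0, 0, 0.3], [0, 0, 1.6, 0, 0, 0, 0.3], [0, 0, 2.4, 0, 0, 0, 0.3], [0, 0, 3.2, 0, 0, 0, 0.3], [0, 0, 4, 0, 0, 0, 0.3], [0, 0, 4.6, 0, 0, 0, 0.3], [0, 0, 4.9, 0, 0, 0, 0.3], [0, 0, 4.9, 0, 0, 0, 0.3]],
])

```text
time: 14.38
ee_pos: [0.5475, -0.0748, 0.0577]
tool_rot: [-0.004, 0.998, -0.067, 0.007]
ft_force: [0.1, -0.6, -0.7]
grip_width: 0.0432
```

>>> arm_command([
  [[0, 0, 0.2, 0, 0, 0, 0.3], [0, 0, 0.4, 0, 0, 0, 0.3], [0, 0, 0.6, 0, 0, 0, 0.3], [0, 0, 0.6, 0, 0, 0, 0.3]],
])

```text
time: 14.72
ee_pos: [0.5477, -0.0747, 0.0515]
tool_rot: [-0.004, 0.998, -0.067, 0.007]
ft_force: [0.0, 1.1, -1.2]
grip_width: 0.0433
```

Expected seat height is 0.051. I'll keep pressing in 1 mm steps until the force shows contact.

>>> arm_command([
  [[0, 0, 0.1, 0, 0, 0, 0.3], [0, 0, 0.2, 0, 0, 0, 0.3], [0, 0, 0.2, 0, 0, 0, 0.3]],
])

```text
time: 14.97
ee_pos: [0.5482, -0.0747, 0.0513]
tool_rot: [-0.004, 0.998, -0.067, 0.007]
ft_force: [-4.7, 0.2, 10.3]
grip_width: 0.0428
```

>>> arm_command([
  [[0, 0, 0.1, 0, 0, 0, 0.3], [0, 0, 0.2, 0, 0, 0, 0.3], [0, 0, 0.2, 0, 0, 0, 0.3]],
])

```text
time: 15.22
ee_pos: [0.5489, -0.0748, 0.0512]
tool_rot: [-0.004, 0.998, -0.067, 0.008]
ft_force: [-5.2, 1.5, 14.3]
grip_width: 0.0428
```

Firm stop at 14 N at the expected height, so the sleeve is home. Release, then raise to the bare spigot.

>>> arm_command([
  [[0, 0, -0.2, 0, 0, 0, 0.8], [0, 0, -0.2, 0, 0, 0, 0.8], [0, 0, -0.2, 0, 0, 0, 0.8], [0, 0, -0.2, 0, 0, 0, 0.8], [0, 0, -0.2, 0, 0, 0, 0.8], [0, 0, -1, 0, 0, 0, 0.8], [0, 0, -2, 0, 0, 0, 0.8], [0, 0, -2.4, 0, 0, 0, 0.8], [0, 0, -2.4, 0, 0, 0, 0.8], [0, 0, -2.4, 0, 0, 0, 0.8]],
])

```text
time: 16.05
ee_pos: [0.5492, -0.0751, 0.0761]
tool_rot: [-0.004, 0.998, -0.067, 0.009]
ft_force: [-0.0, 0.6, -0.4]
grip_width: 0.0743
```

```bash
python3 - <<'E'
from h import *
S=ctrl.grab_frame('side');W=ctrl.grab_frame('wrist');s=ctrl.get_obs();print(s['ee_pos'],s['ft_force'],s['grip_width'])
for l in('valve_tip','sleeve','valve_land'):
  for c in('side','wrist'):
    for m in ctrl.mark_of(c,l)[:2]: print(l,c,np.round(m['location'],1),round(m['conf'],2))
for z in(.067,.101,.133,s['ee_pos'][2]+.03): print(z,proj(S,np.array([.547,-.073,z])),proj(W,np.array([.547,-.073,z])))
a=cv2.resize(S['color'][130:250,190:330],(466,400));b=cv2.resize(W['color'][130:290,250:383],(333,400))
cv2.imwrite('pics/g2.png',np.hstack([a,b]))
E
```

```text
[ 0.5483899  -0.07496846  0.07511957] [-0.47844028 -0.2312102   0.40088901] 0.07425530163635947
valve_tip side [185.1 263.5] 0.49
valve_tip side [194.7 305.9] 0.35
valve_tip wrist [263.4 317.2] 0.83
sleeve side [379.4 457.6] 0.84
sleeve side [205.4 264.5] 0.63
sleeve wrist [214.6 320.4] 0.76
valve_land side [204.3 262.9] 0.78
valve_land wrist [217.4 313.9] 0.67
0.067 [265.26875638 208.97258984] [317.83284223 219.81320658]
0.101 [263.79171602 196.98038821] [318.38713787 237.61715482]
0.133 [262.34778588 185.25701092] [319.12573985 261.34101342]
0.1051195654282071 [263.60881829 195.49542777] [318.46801711 240.214992  ]
```

View pics/g2.png

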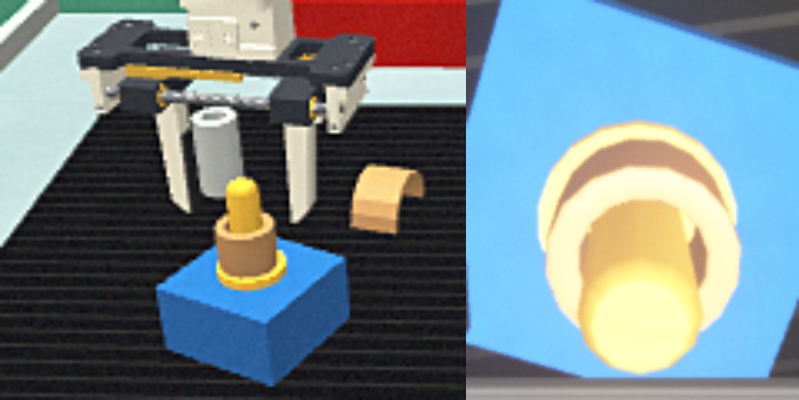

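The sleeve sits on the collar with the spigot bare above it, and the fingers (open) are around the spigot just above the sleeve top. Grip.

>>> arm_command([
  [[-0.15, -0.2, 0, 0, 0, 0, 0.5], [-0.15, -0.2, 0, 0, 0, 0, 0.1], [-0.15, -0.2, 0, 0, 0, 0, 0.1], [-0.15, -0.2, 0, 0, 0, 0, 0.1], [-0.15, -0.2, 0, 0, 0, 0, 0.1], [-0.15, -0.2, 0, 0, 0, 0, 0.1], [-0.15, -0.2, 0, 0, 0, 0, 0.1], [-0.15, -0.2, 0, 0, 0, 0, 0.1], [-0.15, -0.2, 0, 0, 0, 0, 0.1], [-0.15, -0.2, 0, 0, 0, 0, 0.1]],
], newtons=55)

```text
time: 17.28
ee_pos: [0.5473, -0.0728, 0.075]
tool_rot: [-0.004, 0.998, -0.067, 0.008]
ft_force: [1.4, 0.3, -0.2]
grip_width: 0.0231
```

>>> arm_command([
  [[0, 0, 0, 0, 0, 0, 0.1], [0, 0, 0, 0, 0, 0, 0.1], [0, 0, 0, 0, 0, 0, 0.1], [0, 0, 0, 0, 0, 0, 0.1]],
])

```text
time: 17.62
ee_pos: [0.5474, -0.0728, 0.075]
tool_rot: [-0.004, 0.998, -0.067, 0.008]
ft_force: [1.0, 0.7, 0.0]
grip_width: 0.0232
```

Gripped at 23 mm (the spigot). Lift straight up slowly, first part and then the rest.

>>> arm_command([
  [[0, 0, -0.4, 0, 0, 0, 0.1], [0, 0, -1, 0, 0, 0, 0.1], [0, 0, -1.8, 0, 0, 0, 0.1], [0, 0, -2.6, 0, 0, 0, 0.1], [0, 0, -3.4, 0, 0, 0, 0.1], [0, 0, -4.2, 0, 0, 0, 0.1], [0, 0, -5, 0, 0, 0, 0.1], [0, 0, -5.8, 0, 0, 0, 0.1], [0, 0, -6.6, 0, 0, 0, 0.1], [0, 0, -6.6, 0, 0, 0, 0.1]],
])

```text
time: 18.45
ee_pos: [0.5475, -0.0735, 0.1435]
tool_rot: [-0.004, 0.998, -0.067, 0.01]
ft_force: [0.8, 0.1, -2.3]
grip_width: 0.0231
```

>>> arm_command([
  [[0, 0, -1.5, 0, 0, 0, 0.1], [0, 0, -3, 0, 0, 0, 0.1], [0, 0, -5, 0, 0, 0, 0.1], [0, 0, -7, 0, 0, 0, 0.1], [0, 0, -9, 0, 0, 0, 0.1], [0, 0, -11, 0, 0, 0, 0.1], [0, 0, -13, 0, 0, 0, 0.1], [0, 0, -14, 0, 0, 0, 0.1], [0, 0, -14, 0, 0, 0, 0.1], [0, 0, -14, 0, 0, 0, 0.1]],
])

```text
time: 19.28
ee_pos: [0.5449, -0.0744, 0.2831]
tool_rot: [-0.003, 0.998, -0.067, 0.01]
ft_force: [0.0, 0.3, -5.3]
grip_width: 0.0224
```

```bash
python3 - <<'E'
from h import *
S=ctrl.grab_frame('side');s=ctrl.get_obs();print(s['time'],s['ee_pos'],s['ft_force'],s['moment'],s['grip_width'],s['q'])
cv2.imwrite('pics/g3.png',cv2.resize(S['color'][60:260,170:370],(600,600)))
E
```

```text
19.3333 [ 0.54435204 -0.07425691  0.28201297] [ 0.54521758 -0.10710382 -4.03359311] [-0.12235219 -0.02964251 -0.02619433] 0.023046184194457277 [-0.23653075 -0.04555484  1.49511788  0.01020956  1.67590979 -0.10078089]
```

View pics/g3.png

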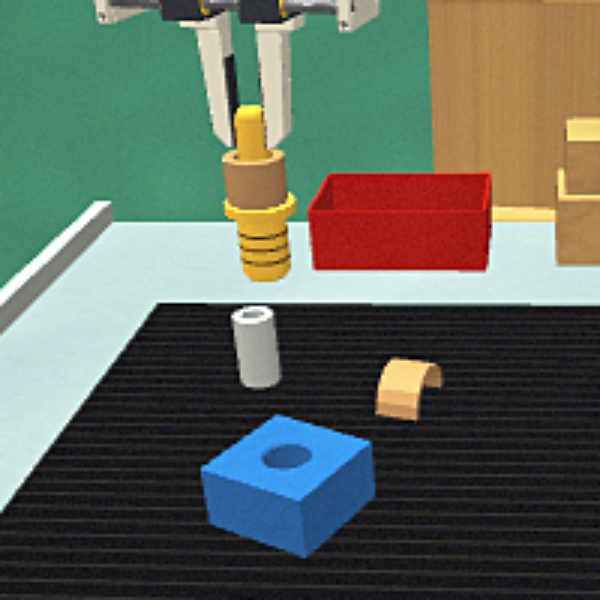

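The valve is out with the sleeve on the collar and the socket empty. Tip 44° about tool y (the tool already leans ~1°), smoothly.

>>> arm_command([
  [[0, 0, -0.3, 0, 3, 0, 0.1], [0, 0, -0.6, 0, 7, 0, 0.1], [0, 0, -0.9, 0, 11, 0, 0.1], [0, 0, -1.2, 0, 15, 0, 0.1], [0, 0, -1.5, 0, 19, 0, 0.1], [0, 0, -1.8, 0, 23, 0, 0.1], [0, 0, -2.1, 0, 27, 0, 0.1], [0, 0, -2.4, 0, 31, 0, 0.1], [0, 0, -2.7, 0, 33, 0, 0.1], [0, 0, -3, 0, 34, 0, 0.1]],
])

```text
time: 20.17
ee_pos: [0.5422, -0.0741, 0.3086]
tool_rot: [0.016, 0.952, -0.066, 0.299]
ft_force: [0.3, -0.3, -3.3]
grip_width: 0.0225
```

```bash
cat > til.py <<'E'
from h import *
s=ctrl.get_obs();q=s['tool_rot'];z=Rn.from_quat([q[1],q[2],q[3],q[0]]).as_matrix()[:,2]
print(s['time'],s['ee_pos'],'tool lean',np.degrees(np.arccos(-z[2])),z,s['q'],s['ft_force'],s['grip_width'])
E
python3 til.py
```

```text
20.1667 [ 0.54223335 -0.07406431  0.30855231] tool lean 34.84005832657595 [ 0.56706026 -0.06936939 -0.82074999] [-0.31074546 -0.72904359  2.09506365  0.11643921  1.17830571 -0.18462531] [ 0.34484829 -0.28674466 -3.25082195] 0.022546870243036175
```

Joint 2 is nearing its range, so I'll move outward while finishing the tilt.

>>> arm_command([
  [[1, 0, 1.1, 0, 0, 0, 0.1], [2.2, 0, 2.5, 0, 1, 0, 0.1], [3.5, 0, 4, 0, 3, 0, 0.1], [4.7, 0, 5.3, 0, 6, 0, 0.1], [5.4, 0, 6.1, 0, 8.5, 0, 0.1], [5.5, 0, 6.2, 0, 10, 0, 0.1], [5.5, 0, 6.2, 0, 10, 0, 0.1], [5.5, 0, 6.2, 0, 10, 0, 0.1], [5.5, 0, 6.2, 0, 10, 0, 0.1], [5.5, 0, 6.2, 0, 10, 0, 0.1]],
])

```text
time: 21.0
ee_pos: [0.6222, -0.0848, 0.2896]
tool_rot: [0.022, 0.922, -0.064, 0.381]
ft_force: [-0.1, 0.4, -4.1]
grip_width: 0.0228
```

```bash
python3 til.py; python3 - <<'E'
from h import *
S=ctrl.grab_frame('side')
for l in('valve_tip','valve_land','valve','sleeve'):
  for c in('side','wrist'):
    for m in ctrl.mark_of(c,l)[:2]: print(l,c,np.round(m['location'],1),round(m['conf'],2))
cv2.imwrite('pics/g4.png',cv2.resize(S['color'][60:260,150:370],(660,600)))
E
```

```text
21.0 [ 0.62223311 -0.08477875  0.28963179] tool lean 44.82503974790289 [ 0.69937991 -0.08839759 -0.70926273] [-0.29553067 -0.64274628  2.16136034  0.15865704  0.85414176 -0.21306562] [-0.11166482  0.42569539 -4.1271755 ] 0.02277347360434398
valve_tip side [ 99.6 237.7] 0.65
valve_tip wrist [263.4 317.2] 0.83
valve_land side [119.8 217.3] 0.89
valve_land wrist [217.4 313.9] 0.67
valve side [138.7 204.8] 0.89
valve wrist [195.7 317.6] 0.83
sleeve side [377.4 459. ] 0.94
sleeve side [120.7 220.4] 0.81
sleeve wrist [214.6 320.4] 0.76
```

View pics/g4.png

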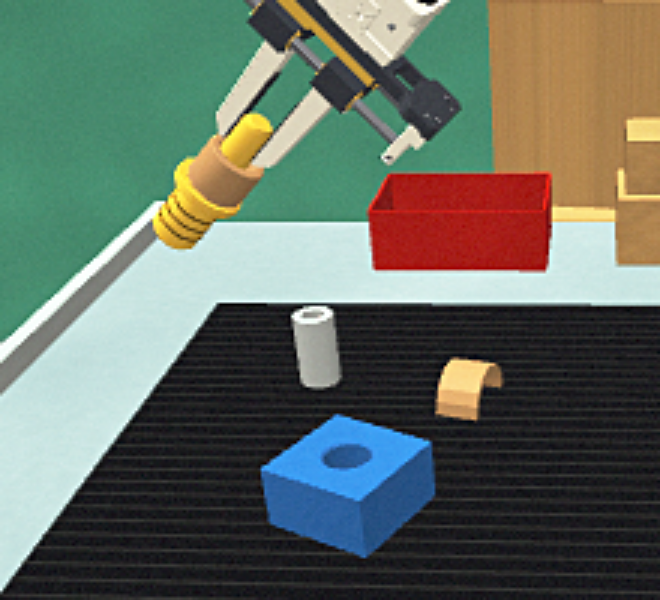

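The picture shows the valve leaning about 45°, spigot up, sleeve still on the collar and the other spares undisturbed. Let it settle, check the lean against the image, and hand in.

>>> arm_command([
  [[0, 0, 0, 0, 0, 0, 0.1], [0, 0, 0, 0, 0, 0, 0.1], [0, 0, 0, 0, 0, 0, 0.1], [0, 0, 0, 0, 0, 0, 0.1], [0, 0, 0, 0, 0, 0, 0.1], [0, 0, 0, 0, 0, 0, 0.1]],
])

```text
time: 21.95
ee_pos: [0.6221, -0.0847, 0.2891]
tool_rot: [0.021, 0.922, -0.064, 0.381]
ft_force: [0.1, -1.0, -3.8]
grip_width: 0.0232
```

```bash
python3 til.py; python3 - <<'E'
from h import *
from scipy.optimize import least_squares
S=ctrl.grab_frame('side');T=ctrl.grab_frame('wrist');s=ctrl.get_obs();q=s['tool_rot'];R=Rn.from_quat([q[1],q[2],q[3],q[0]]).as_matrix()
ob=[(F,h,np.array(m[0]['location'])[::-1],c+l) for c,F in(('side',S),('wrist',T)) for l,h in(('valve_tip',.124),('valve_land',.058),('valve',0),('sleeve',.058)) for m in[[k for k in ctrl.mark_of(c,l) if k['location'][0]<300][:1]] if m]
def X(x,h): # x: land position, lean a radial, b lateral
  d=Rn.from_euler('xy',[x[4],x[3]]).apply([0,0,-1.]); d=R@d; return x[:3]+d*(h-.058)
r=least_squares(lambda x:np.concatenate([X(x,h)@np.zeros(3)*0+np.r_[proj(F,X(x,h))-u,0] for F,h,u,_ in ob]),[*s['ee_pos'],0,0],loss='soft_l1')
a=X(r.x,.124)-X(r.x,0);print('fit lean',np.degrees(np.arccos(a[2]/np.linalg.norm(a))),'bottom',X(r.x,0),'rms',np.sqrt(np.mean(r.fun**2)))
E
```

```text
21.95 [ 0.62207341 -0.08471044  0.28911724] tool lean 44.83737322463521 [ 0.69954063 -0.08834334 -0.70911096] [-0.29559557 -0.64344962  2.16282143  0.15898033  0.85321058 -0.21327904] [ 0.13458851 -0.99734413 -3.80645682] 0.023164821026725534
fit lean 43.82352618528536 bottom [ 0.6692181  -0.0916129   0.23976804] rms 1.6987582603743656
```

```bash
python3 -c "
from station import ctrl
print(ctrl.finish_job())"
```

```text
the job is handed in; nothing more can be done
None
```

The job is done and handed in at about 22 s of the 64 s. The sleeve is home on the valve, and the arm is holding the valve still by its bare spigot, leaning about 45 degrees.

**What I did:**
- I gripped the tan sleeve and lowered it over the spigot. It stopped firmly at the expected height under about 14 N, and I let go of it there.
- I then gripped the bare spigot at 55 N, drew the valve straight up out of the block, and tipped it with the spigot still the upper end.

**Last checks:**
- **Lean:** the tool leans 44.8°, and a fit to the camera marks gives 43.8°.
- **Height:** the valve's lower end is at about z = 0.24 m, roughly 23 cm above the mat.
- **Grip:** the opening is steady at 23 mm, and the vertical load of about 3.8 N roughly fits the valve plus sleeve (about 3.3 N).
- **Picture:** the last side picture shows the sleeve on the collar, and the piston pin and half shell where they were. The nozzle was outside that crop, but no move went near it.

**What disagreed:** the first grasp on the sleeve closed on air. The pictures showed the real fingertips about 30 mm short of the reported TCP, and I allowed for that from then on. The networks' marks sometimes differed by a few millimetres, up to about 1 cm. I positioned the sleeve using the fit on which the side and wrist cameras agreed.

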